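# Start the garment steriliser from its counter control box

### The arm

A 6-joint arm with a two-finger parallel gripper is mounted at the origin on the work surface. World frame = base frame: x ahead of the robot, y to its left, z up, the work surface at z = 0. Lengths are in mm, angles in rad, forces in N, time in s.
With the tool pointing down it reaches from about 350 to 775 mm from the base axis. Payload 7.3 kg.
Tool frame: the origin (TCP) lies at the very end of the fingers, on their centre line; the grasp point (between the pads) lies bot.grip_point_offset behind it (bot.grip_point_offset is the distance from the TCP to the grasp point, in mm); z points along the fingers, y is the line along which they close (so a half turn about z gives the same grasp; the last joint's range is limited). The gripper opens to 92 mm and grips with 3 to 60 N. Pads are 19 mm wide; open, the fingers measure 130 mm over their backs; the gripper's body (75 mm by 190 mm) begins 47 mm behind the grasp point.
Start: joints at [-1.376, 0.342, 1.524, -0, 1.275, -0.146], TCP at [175.499, -494.818, 226.741] pointing down, gripper open.
Joint ranges: [-2.53, 2.53], [-0.77, 2.02], [0.04, 2.7], [-1, 4.14], [0.28, 2.66], [-3.11, 3.11]. Speed limits (rad/s): [2.57, 2.57, 3.14, 3.14, 3.14, 3.14].

### API

Orientations are given as [roll, pitch, yaw] about the fixed x, y, z axes, in that order (R = Rz(yaw) Ry(pitch) Rx(roll)).
In Python, from plant import bot gives the robot as it stands. The module is installed in compiled form; this text tells all that it offers.
- The arm moves only by the tool carry_out, never from a script. Its argument "plan" is a list of rows, each an object of numbers: "tx", "ty", "tz": the shift along the world's x, y, z in mm; "rx", "ry", "rz": the turn, a rotation vector about the world's x, y, z in rad. A call has 1 to 12 rows; each row shifts and turns the commanded pose from where the row before left it; what a row does not reach is not made up. A row lasts 1/10 s, in which the tool goes at most 50 mm and 8.59 degrees, less where a joint would pass 70% of its speed; a pose out of reach is approached as far as the arm can. A call with a gripper value outside its range is refused whole. "gripper" is the closure, from 0 (fully open) to 1 (shut), set as the call begins (left out, the last holds). The fingers move at their own pace and stop on an object; the grip force is fixed at half the most. Time passes only in rows, so rows that do not move let the fingers close. It gives the time, the measured TCP pose, the force, the opening and the grip force at its end, in the units of the state.
- bot.get_obs(): the state, without advancing time (a new reading comes with each control period).
- bot.capture(name): name is "scene" or "top" or "wrist"; returns the picture (384x512x3 uint8, red, green, blue); there is no depth.
- bot.camera_model(name): a dict with "camera_matrix" (3x3 intrinsics, pixels), "R" (3x3) and "t" (3): a world point X has camera coordinates R X + t. Camera axes: x right, y down, z forward; pixel columns grow to the right and rows downward; lengths in mm; the calibration is good to about 2 mm. A picture is of the moment at which its call begins: read the wrist's pose just before it. camera_model takes no time and is no camera call; for the wrist camera it gives the pose at the moment of the call.
- bot.close_job(): hands the job in; it is judged then, once.
The state is a dict: "time": time; "joint_positions": joint angles; "dq": joint speeds; "tau": joint torques, N m; "tool_pos": TCP position; "tcp_rot": TCP orientation; "contact_force": force on the tool from outside, world axes, zero at the start; "moment": the same for the moment, N m; "grip_width": finger opening in mm; "finger_force": force on a finger pad.
Only numpy, scipy, OpenCV 4.12 (cv2) and the standard library are available. Lean on these libraries where they do the work, as an engineer would, in place of code of your own. Each camera call takes 0.05 s, during which the arm holds its last target. There are 200 camera calls.

### The job

Start the garment steriliser from the control box on the counter: with the fingertips press the larger of the two round keys down and let it come up again, then press the longer of the two bar keys down, let it up and take the hand away. Press gently, one key at a time and without pressing the other keys, and leave the stamp, the thread spool and everything else on the counter standing where they are; nothing is to be gripped or lifted.

Things in the scene. Friction and masses are not known exactly. Their poses are not given: they have to be found in the camera images.
- console: White control box of the steriliser, fixed: 240 mm (x) by 300 mm (y), 40 mm high. Origin: centre of its underside, on the counter; z up; x away from the robot, turned up to 20 degrees. Its flat top has six places, in rows at x = -70 and +18 mm, at y = -88, 0 and +88 mm: five spring keys and the hand stamp, in any order. A flush dark display lies along the far edge.
- large_round_bezel: Fixed dark bezel, 6 mm high, round the large round key. Origin: centre of its underside, on the control box's top, 40 mm above the counter; axes as the box's.
- long_bar_bezel: Fixed dark bezel, 6 mm high, round the long bar key. Origin: centre of its underside, on the control box's top, 40 mm above the counter; axes as the box's.
- large_round_top (a point): Centre of the top face of the large round key: grey plastic round key, 36 mm in diameter, flat top 60 mm above the counter when up, standing 14 mm proud of its dark 6 mm high bezel (rim 4 mm wider all round). Axes as those of the control box, z up. The point sinks with the key.
- large_round (a joint): How far the large round key is pressed down, in m: 0 is up, 0.007 fully down. A spring returns it: about 1 N starts it, about 4 N holds it fully down.
- small_round_top (a point): Centre of the top face of the small round key: grey plastic round key, 20 mm in diameter, flat top 60 mm above the counter when up, standing 14 mm proud of its dark 6 mm high bezel (rim 4 mm wider all round). Axes as those of the control box, z up. The point sinks with the key.
- small_round (a joint): How far the small round key is pressed down, in m: 0 is up, 0.007 fully down. A spring returns it: about 1 N starts it, about 4 N holds it fully down.
- long_bar_top (a point): Centre of the top face of the long bar key: grey plastic rectangular key, 22 mm (x) by 60 mm (y), flat top 60 mm above the counter when up, standing 14 mm proud of its dark 6 mm high bezel (rim 4 mm wider all round). Axes as those of the control box, z up. The point sinks with the key.
- long_bar (a joint): How far the long bar key is pressed down, in m: 0 is up, 0.007 fully down. A spring returns it: about 1 N starts it, about 4 N holds it fully down.
- short_bar_top (a point): Centre of the top face of the short bar key: grey plastic rectangular key, 22 mm (x) by 32 mm (y), flat top 60 mm above the counter when up, standing 14 mm proud of its dark 6 mm high bezel (rim 4 mm wider all round). Axes as those of the control box, z up. The point sinks with the key.
- short_bar (a joint): How far the short bar key is pressed down, in m: 0 is up, 0.007 fully down. A spring returns it: about 1 N starts it, about 4 N holds it fully down.
- square_top (a point): Centre of the top face of the square key: grey plastic square key, 34 by 34 mm, flat top 60 mm above the counter when up, standing 14 mm proud of its dark 6 mm high bezel (rim 4 mm wider all round). Axes as those of the control box, z up. The point sinks with the key.
- square (a joint): How far the square key is pressed down, in m: 0 is up, 0.007 fully down. A spring returns it: about 1 N starts it, about 4 N holds it fully down.
- stamp_mid (a point): Loose wooden hand stamp, 30 mm in diameter, 60 mm tall, standing in one of the six places on the control box; point 30 mm above its foot.
- spool_mid (a point): Loose pale wooden thread spool, 28 mm in diameter, 34 mm tall, standing on the far left part of the control box's top; point half-way up.
- bottle_mid (a point): Loose clear bottle, 60 mm in diameter, 160 mm tall, on the counter right of the box; point half-way up.
- tape_mid (a point): Loose roll of tape lying flat, 90 mm across, 24 mm high, on the counter left of the box; point at its centre.
- jar_mid (a point): Loose glass jar with a steel cap, 56 mm in diameter, 60 mm tall, right of the box; point half-way up.
- brush_mid (a point): Loose clothes brush, 200 by 36 by 34 mm high, bristles down, left of the box; point at its centre.
- stapler_mid (a point): Loose black stapler, 140 by 34 by 47 mm high, right of the box; point at its centre.
Things that resemble listed ones, but are neither listed nor needed, are in the scene too. What is shaped like the part that bears stamp_mid but orange or pink is not meant.

How it is judged:
By the outcome, as a careful person would: the job done as asked, in the order asked, and still so for the second after the job is handed in, with the robot touching nothing.
It also fails if it takes over 42 s, if anything falls off the work surface, if the arm or the gripper's body presses on something with over 40 N, if the wrist force passes 120 N, or if a joint passes its speed limit or range.

## Working session

There is one attempt and no reset: what is moved stays moved. The work goes in short steps, Python scripts to look and compute and a tool call to move; the robot and the scene stay as the last step left them, time stands still between calls to the robot, and variables do not carry over. Pictures are saved under pics/ and viewed, at most 10 in all, crops included, and the job is handed in when it is done.

Besides the shell and the picture viewer there is one more tool, called after "Call:" in YAML: its name, and indented under it one key for each argument. carry_out: Moves the arm, as the interface text tells. Its arguments: {"type":"object","properties":{"plan":{"type":"array"},"gripper":{"type":"number"}},"required":["plan"]}

```bash
mkdir -p pics
python3 - <<'E'
from plant import bot
import cv2
for n in("top","scene"):
    im=bot.capture(n); cv2.imwrite(f"pics/{n}0.png",im[:,:,::-1])
    m=bot.camera_model(n);print(n,m)
print(bot.get_obs(),bot.grip_point_offset)
E
```

```text
top {'camera_matrix': array([[372.08608081,   0.        , 247.67536759],
       [  0.        , 372.08608081, 187.69903757],
       [  0.        ,   0.        ,   1.        ]]), 'R': array([[-0.00156475, -0.99977381, -0.02121049],
       [-0.99130695,  0.00434126, -0.13149785],
       [ 0.13156019,  0.02082035, -0.99108952]]), 't': array([   7.54393222,  506.60830439, 1256.59750593])}
scene {'camera_matrix': array([[467.88907676,   0.        , 247.48189345],
       [  0.        , 467.88907676, 195.17636593],
       [  0.        ,   0.        ,   1.        ]]), 'R': array([[ 0.52100841,  0.85342124,  0.01491378],
       [ 0.67022804, -0.39822589, -0.62626713],
       [-0.52853062,  0.33628607, -0.77946588]]), 't': array([-263.55887424, -285.81422721, 1744.90913711])}
{'time': 0.1, 'joint_positions': array([-1.37600315e+00,  3.42691732e-01,  1.52490115e+00, -4.19057536e-06,
        1.27544510e+00, -1.45993847e-01]), 'dq': array([-0.00073335, -0.00368548, -0.00320736,  0.00310597,  0.00030225,
       -0.00112064]), 'tau': array([ 2.15919092e-03, -4.32000160e+01, -2.44696516e+01,  7.18163350e-02,
        5.25930163e-02, -4.50917128e-05]), 'tool_pos': array([ 175.42097967, -494.43506774,  226.10150089]), 'tcp_rot': array([-3.14016212e+00, -2.06294959e-04,  3.40788098e-01]), 'contact_force': array([ 0.19919071, -0.0095095 , -0.1558852 ]), 'moment': array([ 0.0369018 , -0.03448195,  0.03442153]), 'finger_force': 0.0, 'grip_width': 91.57765133191175} 18.8
```

View pics/top0.png

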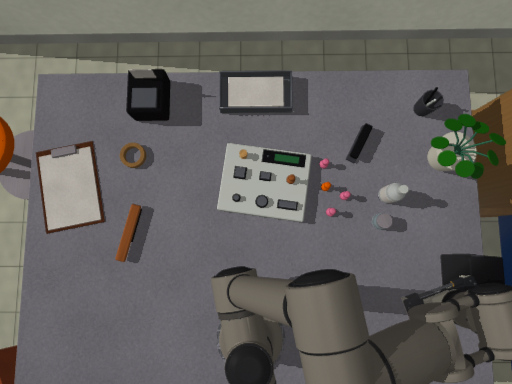

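View pics/scene0.png

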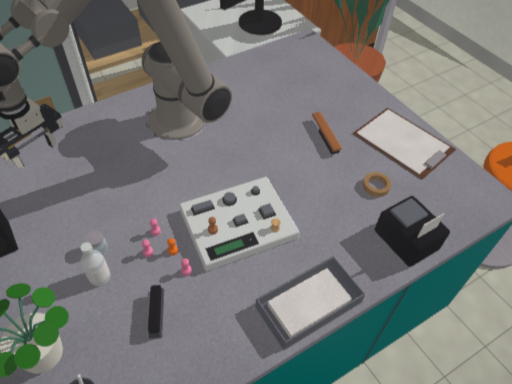

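The top view shows the box at about (265,182). The near row, left to right, is small round (236,198), large round (262,201) and long bar (287,205). The far row is square (240,173), short bar (265,176) and stamp (291,179). The spool is at (244,154). I'll enlarge it for the pixel readings.

Run:
```python
import cv2
im=cv2.imread("pics/top0.png")[140:225,212:317]
cv2.imwrite("pics/crop.png",cv2.resize(im,None,fx=7,fy=7,interpolation=cv2.INTER_CUBIC))
```

```text
(no output)
```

View pics/crop.png

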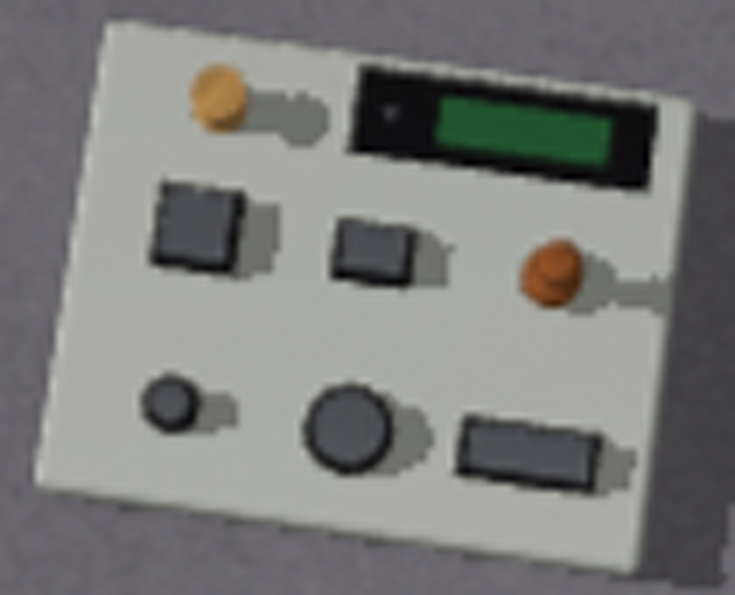

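```bash
cat > h.py <<'E'
import numpy as np
from plant import bot
def world(m,px,z):
    K,R,t=m["camera_matrix"],m["R"],m["t"]
    d=np.c_[px,np.ones(len(px))]@np.linalg.inv(K).T@R; c=-R.T@t
    return c+d*((np.asarray(z)-c[2])/d[:,2])[:,None]
def fit(W,B):
    W,B=W[:,:2],np.asarray(B,float)
    a,b=W-W.mean(0),B-B.mean(0)
    y=np.arctan2((b[:,0]*a[:,1]-b[:,1]*a[:,0]).sum(),(a*b).sum())
    R=np.array([[np.cos(y),-np.sin(y)],[np.sin(y),np.cos(y)]]);t=W.mean(0)-R@B.mean(0)
    return y,R,t,np.round(W-(B@R.T+t),1)
E
python3 - <<'E'
from h import *
c=np.array([[170,402],[350,427],[531,452],[200,227],[376,252],[110,22],[690,100],[635,570],[40,487]])
px=(c+.5)/7-.5+[212,140]
B=[[-70,88],[-70,0],[-70,-88],[18,88],[18,0],[120,150],[120,-150],[-120,-150],[-120,150]]
W=world(bot.camera_model("top"),px,[60]*5+[40]*4)
y,R,t,r=fit(W,B);print(y,t,r.tolist())
for b in([-70,0],[-70,-88],[18,-88]):print(R@b+t)
E
```

```text
-0.1415368877234407 [527.85903864 -51.44521411] [[0.5, 0.0], [0.5, 0.2], [0.5, 0.3], [-0.8, -2.0], [-1.1, -0.6], [-2.4, -2.9], [-1.9, 5.2], [2.9, 3.5], [1.8, -3.7]]
[458.55901311 -41.57067811]
[ 446.14531071 -128.69071021]
[ 533.26534281 -141.10441261]
```

Call:
carry_out:
  plan:
    - {"tx":23.6,"ty":37.7,"rz":-0.04}
    - {"tx":23.6,"ty":37.7,"rz":-0.04}
    - {"tx":23.6,"ty":37.7,"rz":-0.04}
    - {"tx":23.6,"ty":37.7,"rz":-0.04}
    - {"tx":23.6,"ty":37.7,"rz":-0.04}
    - {"tx":23.6,"ty":37.7,"rz":-0.04}
    - {"tx":23.6,"ty":37.7,"rz":-0.04}
    - {"tx":23.6,"ty":37.7,"rz":-0.04}
    - {"tx":23.6,"ty":37.7,"rz":-0.04}
    - {"tx":23.6,"ty":37.7,"rz":-0.04}
    - {"tx":23.6,"ty":37.7,"rz":-0.04}
    - {"tx":23.6,"ty":37.7,"rz":-0.04}
  gripper: 1

```text
invalid input at $.plan[0]: expected keys tx, ty, tz, rx, ry, rz
```

Run:
```python
from h import *
import cv2
m=bot.camera_model("wrist");o=bot.get_obs();im=bot.capture("wrist");np.save("w1.npy",m,allow_pickle=True)
print(o["tool_pos"],o["tcp_rot"],o["grip_width"],o["time"],o["contact_force"])
cv2.imwrite("pics/w1.png",cv2.resize(im[:,:,::-1],(800,600),interpolation=cv2.INTER_CUBIC))
```

```text
[ 175.42097967 -494.43506774  226.10150089] [-3.14016212e+00 -2.06294959e-04  3.40788098e-01] 91.57765133191175 0.1 [ 0.19919071 -0.0095095  -0.1558852 ]
```

View pics/w1.png

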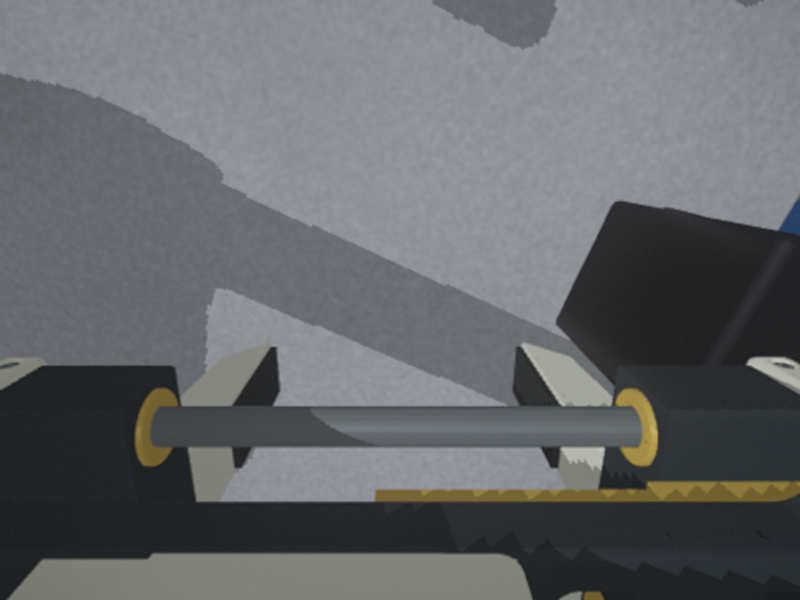

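The call was refused because every row needs all six keys, so the arm hasn't moved. The wrist picture shows only bare counter and the open fingers. I'll send it again with all the keys.

Call:
carry_out:
  plan:
    - {"tx":23.6,"ty":37.7,"tz":0,"rx":0,"ry":0,"rz":-0.04}
    - {"tx":23.6,"ty":37.7,"tz":0,"rx":0,"ry":0,"rz":-0.04}
    - {"tx":23.6,"ty":37.7,"tz":0,"rx":0,"ry":0,"rz":-0.04}
    - {"tx":23.6,"ty":37.7,"tz":0,"rx":0,"ry":0,"rz":-0.04}
    - {"tx":23.6,"ty":37.7,"tz":0,"rx":0,"ry":0,"rz":-0.04}
    - {"tx":23.6,"ty":37.7,"tz":0,"rx":0,"ry":0,"rz":-0.04}
    - {"tx":23.6,"ty":37.7,"tz":0,"rx":0,"ry":0,"rz":-0.04}
    - {"tx":23.6,"ty":37.7,"tz":0,"rx":0,"ry":0,"rz":-0.04}
    - {"tx":23.6,"ty":37.7,"tz":0,"rx":0,"ry":0,"rz":-0.04}
    - {"tx":23.6,"ty":37.7,"tz":0,"rx":0,"ry":0,"rz":-0.04}
    - {"tx":23.6,"ty":37.7,"tz":0,"rx":0,"ry":0,"rz":-0.04}
    - {"tx":23.6,"ty":37.7,"tz":0,"rx":0,"ry":0,"rz":-0.04}
  gripper: 1

```text
time: 1.35
tool_pos: [459.3, -40.6, 226.7]
tcp_rot: [3.141, -0.0, -0.141]
contact_force: [0.5, -1.9, 0.4]
grip_width: 2.0
finger_force: 0.0
```

Run:
```python
from h import *
import cv2
m=bot.camera_model("wrist");o=bot.get_obs();im=bot.capture("wrist");np.save("w1.npy",m,allow_pickle=True)
print(o["tool_pos"],o["tcp_rot"],o["grip_width"],o["time"],o["contact_force"])
cv2.imwrite("pics/w2.png",cv2.resize(im[:,:,::-1],(800,600),interpolation=cv2.INTER_CUBIC))
```

```text
[459.28246371 -40.58180509 226.72099765] [ 3.14140320e+00 -1.00106850e-05 -1.40684046e-01] 1.9641534135344056 1.35 [ 0.45163505 -1.89478346  0.44651639]
```

View pics/w2.png

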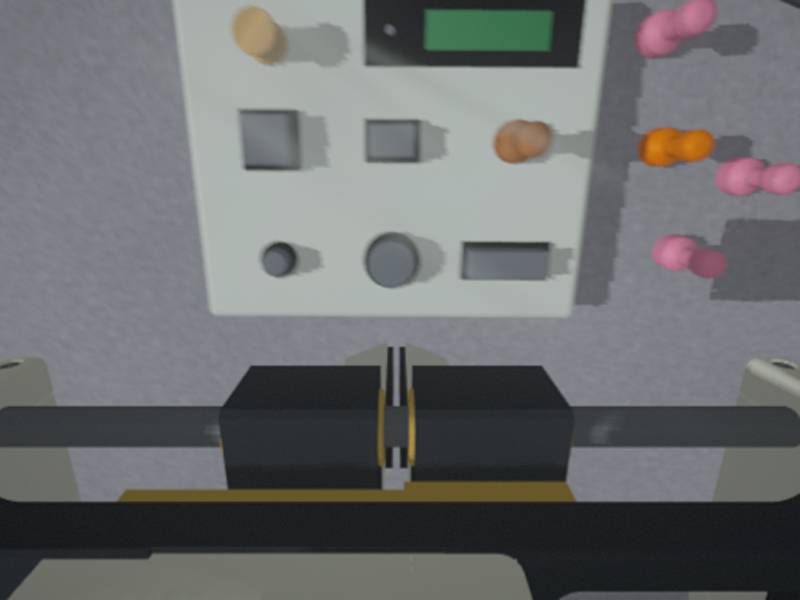

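The wrist view shows the key tops at large round (391,259), long bar (506,260), small round (278,258) and short bar (392,139), with the stamp beyond the bar. I'll use these to check the pose.

Run:
```python
from h import *
c=np.array([[391,259],[506,260],[278,258],[392,139]])
m=np.load("w1.npy",allow_pickle=True).item()
W=world(m,(c+.5)*.64-.5,[60]*4)
y,R,t,r=fit(W,[[-70,0],[-70,-88],[-70,88],[18,0]]);print(y,r.tolist(),R@[-70,0]+t,R@[-70,-88]+t)
o=bot.get_obs();print(o["tool_pos"],o["contact_force"])
```

```text
-0.148891927912248 [[1.0, 0.3], [1.3, 3.0], [0.5, -3.9], [-2.8, 0.6]] [464.20700492 -37.934029  ] [ 451.15287273 -124.96040221]
[461.92878156 -35.71515022 226.7390658 ] [1.4180241  4.3221615  0.10687299]
```

Call:
carry_out:
  plan:
    - {"tx":1.5,"ty":2,"tz":-40,"rx":0,"ry":0,"rz":0}
    - {"tx":0,"ty":0,"tz":-40,"rx":0,"ry":0,"rz":0}
    - {"tx":0,"ty":0,"tz":-40,"rx":0,"ry":0,"rz":0}
    - {"tx":0,"ty":0,"tz":-20,"rx":0,"ry":0,"rz":0}
    - {"tx":0,"ty":0,"tz":-10,"rx":0,"ry":0,"rz":0}
    - {"tx":0,"ty":0,"tz":0,"rx":0,"ry":0,"rz":0}
    - {"tx":0,"ty":0,"tz":0,"rx":0,"ry":0,"rz":0}
    - {"tx":0,"ty":0,"tz":0,"rx":0,"ry":0,"rz":0}

```text
time: 2.2
tool_pos: [461.1, -40.7, 78.0]
tcp_rot: [3.141, -0.003, -0.139]
contact_force: [0.4, 0.3, -0.0]
grip_width: 0.5
finger_force: 0.0
```

Run:
```python
from h import *
import cv2
m=bot.camera_model("wrist");o=bot.get_obs();im=bot.capture("wrist");np.save("w3.npy",m,allow_pickle=True)
print(o["tool_pos"],o["tcp_rot"],o["time"],o["contact_force"])
cv2.imwrite("pics/w3.png",cv2.resize(im[:,:,::-1],(800,600),interpolation=cv2.INTER_CUBIC))
```

```text
[461.12350967 -40.69228913  77.97132379] [ 3.14120261e+00 -2.58724988e-03 -1.39230737e-01] 2.2 [ 0.38974363  0.27220774 -0.00054415]
```

View pics/w3.png

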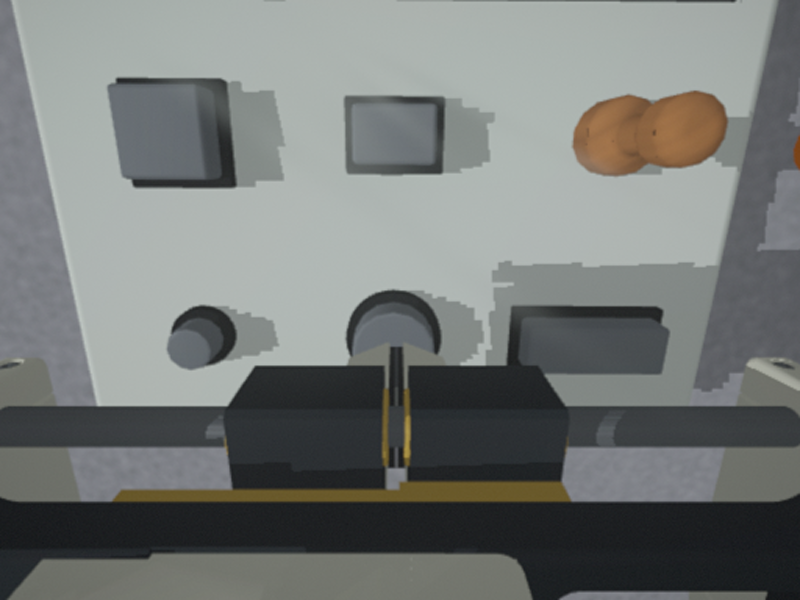

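The fingertips are over the large round key, whose bezel is centred at col 393. The bar top is at (593,345), small round top (195,345), short bar top (395,134) and square top (165,131).

Run:
```python
from h import *
c=np.array([[593,345],[195,345],[395,134],[163,131]])
m=np.load("w3.npy",allow_pickle=True).item()
W=world(m,(c+.5)*.64-.5,[60]*4)
y,R,t,r=fit(W,[[-70,-88],[-70,88],[18,0],[18,88]]);print(y,r.tolist(),R@[-70,0]+t,R@[-70,-88]+t)
```

```text
-0.14171961583824416 [[2.1, 3.6], [0.8, -2.7], [-1.8, 0.6], [-1.2, -1.5]] [461.15286762 -40.35614331] [ 448.72324615 -127.47390562]
```

Call:
carry_out:
  plan:
    - {"tx":0,"ty":0,"tz":-10,"rx":0,"ry":0,"rz":0}
    - {"tx":0,"ty":0,"tz":-4,"rx":0,"ry":0,"rz":0}
    - {"tx":0,"ty":0,"tz":0,"rx":0,"ry":0,"rz":0}
    - {"tx":0,"ty":0,"tz":0,"rx":0,"ry":0,"rz":0}

```text
time: 2.65
tool_pos: [460.1, -40.4, 62.5]
tcp_rot: [3.142, 0.001, -0.139]
contact_force: [0.3, -0.5, -0.5]
grip_width: 0.0
finger_force: 0.0
```

Centred to within 1 mm. Pressing slowly now.

Call:
carry_out:
  plan:
    - {"tx":0,"ty":0,"tz":-1.5,"rx":0,"ry":0,"rz":0}
    - {"tx":0,"ty":0,"tz":-1.5,"rx":0,"ry":0,"rz":0}
    - {"tx":0,"ty":0,"tz":-1.5,"rx":0,"ry":0,"rz":0}
    - {"tx":0,"ty":0,"tz":-1.5,"rx":0,"ry":0,"rz":0}
    - {"tx":0,"ty":0,"tz":0,"rx":0,"ry":0,"rz":0}
    - {"tx":0,"ty":0,"tz":0,"rx":0,"ry":0,"rz":0}

```text
time: 3.25
tool_pos: [460.4, -40.5, 56.9]
tcp_rot: [3.141, -0.0, -0.139]
contact_force: [0.9, 0.2, 1.7]
grip_width: 0.7
finger_force: 1.1
```

Call:
carry_out:
  plan:
    - {"tx":0,"ty":0,"tz":-1.5,"rx":0,"ry":0,"rz":0}
    - {"tx":0,"ty":0,"tz":-1.5,"rx":0,"ry":0,"rz":0}
    - {"tx":0,"ty":0,"tz":-1.0,"rx":0,"ry":0,"rz":0}
    - {"tx":0,"ty":0,"tz":0,"rx":0,"ry":0,"rz":0}
    - {"tx":0,"ty":0,"tz":0,"rx":0,"ry":0,"rz":0}

```text
time: 3.75
tool_pos: [460.4, -40.5, 53.1]
tcp_rot: [3.141, -0.001, -0.139]
contact_force: [-1.7, 0.9, 7.7]
grip_width: 0.2
finger_force: 3.9
```

The key bottomed out at 7.7 N. Releasing it, rising and moving over the bar.

Call:
carry_out:
  plan:
    - {"tx":0,"ty":0,"tz":4,"rx":0,"ry":0,"rz":0}
    - {"tx":0,"ty":0,"tz":8,"rx":0,"ry":0,"rz":0}
    - {"tx":0,"ty":0,"tz":15,"rx":0,"ry":0,"rz":0}
    - {"tx":0,"ty":0,"tz":10,"rx":0,"ry":0,"rz":0}
    - {"tx":-4,"ty":-29,"tz":0,"rx":0,"ry":0,"rz":0}
    - {"tx":-4,"ty":-29,"tz":0,"rx":0,"ry":0,"rz":0}
    - {"tx":-4,"ty":-29,"tz":0,"rx":0,"ry":0,"rz":0}
    - {"tx":0,"ty":0,"tz":0,"rx":0,"ry":0,"rz":0}
    - {"tx":0,"ty":0,"tz":0,"rx":0,"ry":0,"rz":0}
    - {"tx":0,"ty":0,"tz":0,"rx":0,"ry":0,"rz":0}

```text
time: 4.75
tool_pos: [448.0, -126.7, 89.8]
tcp_rot: [-3.141, 0.001, -0.139]
contact_force: [-0.1, 0.2, -0.4]
grip_width: 0.5
finger_force: 0.0
```

Run:
```python
from h import *
import cv2
im=bot.capture("wrist")
cv2.imwrite("pics/w4.png",cv2.resize(im[:,:,::-1],(800,600),interpolation=cv2.INTER_CUBIC))
```

```text
(no output)
```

View pics/w4.png

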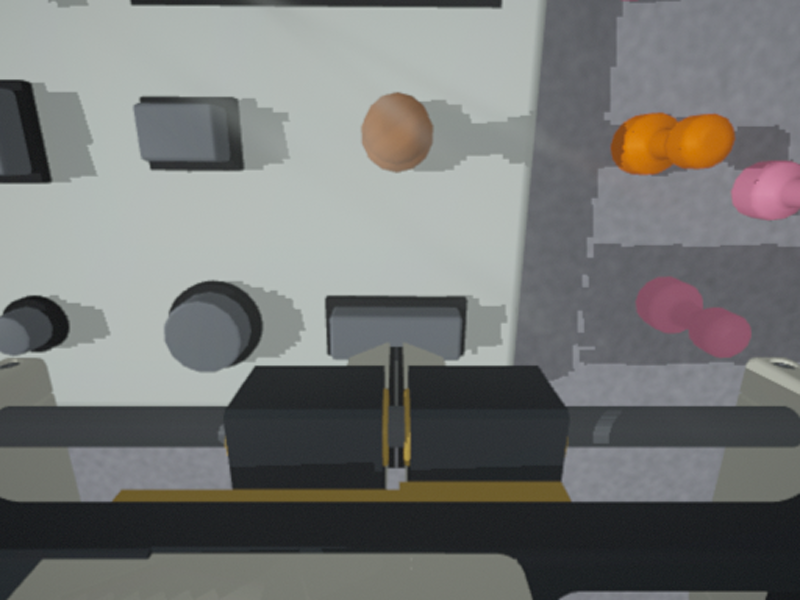

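The fingers are centred on the long bar (cols 327–465, centre 396). The large round key (208,330) is back up and the stamp (397,132) is undisturbed.

Call:
carry_out:
  plan:
    - {"tx":0,"ty":0,"tz":-15,"rx":0,"ry":0,"rz":0}
    - {"tx":0,"ty":0,"tz":-10,"rx":0,"ry":0,"rz":0}
    - {"tx":0,"ty":0,"tz":-3,"rx":0,"ry":0,"rz":0}
    - {"tx":0,"ty":0,"tz":-1.5,"rx":0,"ry":0,"rz":0}
    - {"tx":0,"ty":0,"tz":-1.5,"rx":0,"ry":0,"rz":0}
    - {"tx":0,"ty":0,"tz":-1.5,"rx":0,"ry":0,"rz":0}
    - {"tx":0,"ty":0,"tz":0,"rx":0,"ry":0,"rz":0}
    - {"tx":0,"ty":0,"tz":0,"rx":0,"ry":0,"rz":0}

```text
time: 5.6
tool_pos: [448.4, -127.4, 57.5]
tcp_rot: [3.142, -0.0, -0.139]
contact_force: [0.6, 1.0, 1.5]
grip_width: 0.6
finger_force: 0.9
```

Call:
carry_out:
  plan:
    - {"tx":0,"ty":0,"tz":-1.5,"rx":0,"ry":0,"rz":0}
    - {"tx":0,"ty":0,"tz":-1.5,"rx":0,"ry":0,"rz":0}
    - {"tx":0,"ty":0,"tz":-1.2,"rx":0,"ry":0,"rz":0}
    - {"tx":0,"ty":0,"tz":0,"rx":0,"ry":0,"rz":0}
    - {"tx":0,"ty":0,"tz":0,"rx":0,"ry":0,"rz":0}

```text
time: 6.1
tool_pos: [448.4, -127.5, 53.2]
tcp_rot: [3.141, -0.001, -0.139]
contact_force: [-1.1, 1.9, 4.6]
grip_width: 0.2
finger_force: 2.5
```

Call:
carry_out:
  plan:
    - {"tx":0,"ty":0,"tz":-0.5,"rx":0,"ry":0,"rz":0}
    - {"tx":0,"ty":0,"tz":0,"rx":0,"ry":0,"rz":0}
    - {"tx":0,"ty":0,"tz":0,"rx":0,"ry":0,"rz":0}

```text
time: 6.4
tool_pos: [448.4, -127.5, 53.1]
tcp_rot: [3.141, -0.001, -0.139]
contact_force: [-1.6, 2.5, 9.6]
grip_width: 0.7
finger_force: 4.7
```

Call:
carry_out:
  plan:
    - {"tx":0,"ty":0,"tz":4,"rx":0,"ry":0,"rz":0}
    - {"tx":0,"ty":0,"tz":8,"rx":0,"ry":0,"rz":0}
    - {"tx":0,"ty":0,"tz":20,"rx":0,"ry":0,"rz":0}
    - {"tx":0,"ty":0,"tz":40,"rx":0,"ry":0,"rz":0}
    - {"tx":0,"ty":0,"tz":40,"rx":0,"ry":0,"rz":0}
    - {"tx":0,"ty":0,"tz":40,"rx":0,"ry":0,"rz":0}
    - {"tx":0,"ty":0,"tz":20,"rx":0,"ry":0,"rz":0}
    - {"tx":0,"ty":0,"tz":0,"rx":0,"ry":0,"rz":0}
    - {"tx":0,"ty":0,"tz":0,"rx":0,"ry":0,"rz":0}
    - {"tx":0,"ty":0,"tz":0,"rx":0,"ry":0,"rz":0}

```text
time: 7.4
tool_pos: [447.4, -127.1, 223.2]
tcp_rot: [-3.141, 0.003, -0.139]
contact_force: [0.0, 0.5, -0.0]
grip_width: 0.5
finger_force: 0.0
```

Run:
```python
from h import *
import cv2
im=bot.capture("wrist")
cv2.imwrite("pics/w5.png",cv2.resize(im[:,:,::-1],(800,600),interpolation=cv2.INTER_CUBIC))
```

```text
(no output)
```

View pics/w5.png

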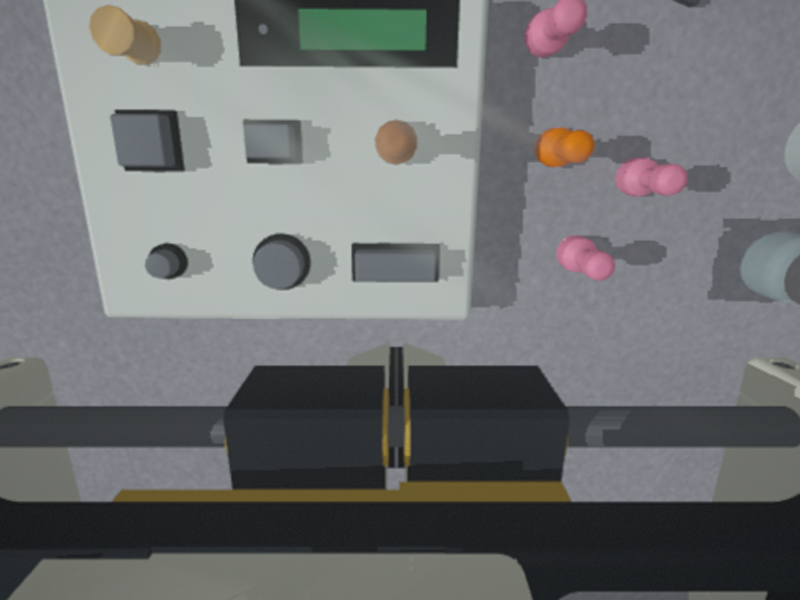

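All the keys are up, and the stamp (396,142) and spool (113,30) are standing. The hand is clear at z 223.

```bash
python3 -c "
from plant import bot
print(bot.close_job())"
```

```text
the job is handed in; nothing more can be done
None
```

I pressed the large round key and then the long bar key fully down, let each come back up, and handed the job in at about 7.5 s, with the hand clear and the stamp and spool still standing.

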